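# Bolt the fretboard on the sighting flap and hold the flap at the pointer

### The arm

A 6-joint arm with a two-finger parallel gripper is mounted at the origin on the work surface. World frame = base frame: x ahead of the robot, y to its left, z up, the work surface at z = 0. Lengths are in m, angles in rad, forces in N, time in s.
With the tool pointing down it reaches from about 0.275 to 0.825 m from the base axis. Payload 5.2 kg.
Tool frame: the origin (TCP) lies midway between the tips of the shut fingers; the grasp point (between the pads) lies 19 mm behind it; z points along the fingers, y is the line along which they close (so a half turn about z gives the same grasp; the last joint's range is limited). The gripper opens to 93 mm and grips with 3 to 60 N. Pads are 15 mm wide; open, the fingers measure 128 mm over their backs; the gripper's body (75 mm by 188 mm) begins 65 mm behind the grasp point.
Start: joints at [0.933, 0.259, 1.535, -0, 1.348, -0.203], TCP at [0.232, 0.499, 0.219] pointing down, gripper open.
Joint ranges: [-3.14, 3.14], [-0.91, 2.08], [0.19, 2.58], [-1.22, 4.36], [0.22, 2.71], [-3.12, 3.12]. Speed limits (rad/s): [2.57, 2.57, 3.14, 3.14, 3.14, 3.14].

### API

Orientations are given as a unit quaternion [x, y, z, w].
In Python, from cell import ctrl, eyes, job gives the robot as it stands.
- The arm moves only by the tool jog_arm, never from a script. Its argument "deltas" is a list that holds one entry, the list of rows, each a list of 4 numbers: the shift along the world's x, y, z as a fraction of full scale, then the turn about the world's z as a fraction of full scale. A call has 1 to 12 rows; each row shifts and turns the commanded pose from where the row before left it; what a row does not reach is not made up. Full scale, the value 1, is 0.8 m for a shift and 2 pi rad for a turn. A row lasts 1/12 s, in which the tool goes at most 41.7 mm and 7.16 degrees, less where a joint would pass 70% of its speed; a pose out of reach is approached as far as the arm can. A call with a number of a shift or a turn outside -1 to 1 is refused whole. A call with a gripper value outside its range is refused whole. "jaw" is the closure, from 0 (fully open) to 1 (shut), set as the call begins (left out, the last holds). The fingers move at their own pace and stop on an object; "newtons" is the grip in N (left out, the last holds). Time passes only in rows, so rows that do not move let the fingers close. It gives the time, the measured TCP pose, the force, the opening and the grip force at its end, in the units of the state.
- ctrl.state(): the state, without advancing time (a new reading comes with each control period).
- eyes.snapshot(name): name is "scene" or "side" or "wrist"; returns a dict with "image" (400x640x3 uint8, red, green, blue), "K" (3x3 intrinsics, pixels), "k1" (the pictures are not rectified: a ray, as slopes to the right and down, at radius r is drawn at 1 + k1 r^2 times it, then the intrinsics apply), "xyz" and "attitude" of the camera in the world; the wrist camera has in their place "mount" (4x4, takes a point from camera to tool coordinates, whose origin is the TCP and whose axes are the flange's). Camera axes: x right, y up, looking along -z (the intrinsics and any distortion apply to the point x, -y, -z); pixel columns grow to the right and rows downward; lengths in m; the calibration is good to about 2 mm. A picture is of the moment at which its call begins: read the wrist's pose just before it. There is no depth.
- job.sign_off(): hands the job in; it is judged then, once.
The state is a dict: "time": time; "q": joint angles; "qd": joint speeds; "tau": joint torques, N m; "tool_pos": TCP position; "eef_rot": TCP orientation; "ft_force": force on the tool from outside, world axes, zero at the start; "ft_torque": the same for the moment, N m; "finger_gap": finger opening in m; "gripper_force": force on a finger pad.
Only numpy, scipy, OpenCV 4.12 (cv2) and the standard library are available. Lean on these libraries where they do the work, as an engineer would, in place of code of your own. Each camera call takes 0.05 s, during which the arm holds its last target. There are 200 camera calls.

### The job

First push the steel bolt fully home into its brass keeper so the fretboard cannot slide off the white flap. Then lift the flap by its brass bar until it lies in line with the red pointer beside it, and finish while still holding it steady there by the bar, with the gripper not letting go. Leave the red pointer and the other tools on the bench where they are.

Things in the scene. Friction and masses are not known exactly. Their poses are not given: they have to be found in the camera images.
- stand: Fixed pine stand carrying everything below; base board 200 x 340 x 18 mm. Origin on the bench surface. +x level, at right angles to the hinge line, from the lift bar towards the hinge (away from the robot); +y along the hinge line, towards the red pointer; z up. Hinge line at x = +100 mm, z = 70 mm. Position varies; turned up to 0.2 rad.
- flap (a joint): White flap's angle, rad: 0 = level on its rests (start), grows as the near edge with the lift bar is lifted; stops at 1.4. Swings freely and falls shut when let go (some 2 to 3.5 N at the bar holds it). A board 180 mm from hinge to near edge, 230 mm wide, 14 mm thick, mid-plane through the hinge line.
- flap_hinge (a point): Point on the flap's hinge line, at the middle of the flap's width, 70 mm above the bench.
- lift_bar (a point): Round brass bar fixed to the flap, 12 mm thick, 124 mm long, parallel to the hinge. Origin: its centre, 225 mm from the hinge line, in the flap's mid-plane (70 mm above the bench at start). It is 45 mm off the flap's near edge, on two arms 10 mm wide, 56 mm either side of the origin; all free between them and below. y along the bar; x towards the hinge, turning with the flap.
- bolt (a joint): Travel of the steel barrel bolt in m, along +y of the stand: 0 = drawn back, 0.075 = stopped fully home in the keeper (starts between 0 and 0.012). Slides with about 1.5 N of friction and stays where it is left.
- bolt_knob (a point): On the axis of the bolt's dark upright knob, 14 mm diameter, 12 mm below its top; 110 mm above the bench, 33 mm above the flap's face. 30 mm from the hinge line on the robot's side; 100 mm to -y of the flap's middle at travel 0. The 9 mm rod runs to +y, 2 to 11 mm above the face. A brass guide 14 mm high begins 96 mm ahead of the drawn-back knob's axis.
- pointer (a joint): Angle of the red pointer in rad, on the same hinge line and in the same sense as the flap: the flap is in line with the pointer when both angles are equal. Set at random between 0.5 and 0.85; stiff, but must not be moved.
- pointer_tip (a point): Centre of the red disc, 22 mm diameter, at the pointer's tip, 205 mm from the hinge line. The pointer is a red arm 12 mm high, 6 mm thick, 135 mm to +y of the flap's middle; a brass quadrant rod stands just outside it. x axis along the arm, towards the hinge.
- fretboard: Loose dark fretboard, 140 x 44 x 7 mm, 60 g, lying lengthwise (x) on the flap between two low wooden fences, 45 mm to +y of the flap's middle. Origin at the centre of its underside. Only the bolt closes the channel on its hinge side; it may slide a little until it rests on the bolt.
- seat (a point): Point on the flap's upper face where the fretboard's origin lies at the start (within 5 mm), 112 mm from the hinge line; moves with the flap.
- fret_file: Bystander: steel file with a wooden handle, 240 mm long, lying on the bench.
- fret_puller: Bystander: red-handled pincers, 160 mm long, lying on the bench.
- bone_nut: Bystander: white bone bar, 52 x 10 x 10 mm.
- sanding_block: Bystander: oak block, 110 x 60 x 32 mm.
- tuning_fork: Bystander: bright metal tuning fork, 140 mm long, 9 mm thick, lying flat.
- glue_bottle: Bystander: white bottle with orange cap, 48 mm diameter, 110 mm high.
There are look-alikes about, which are no part of the job. Of the things that look like the fretboard, the middle-sized one is meant.

How it is judged:
By the outcome, as a careful person would: the job done as asked, in the order asked, and still so for the second after the job is handed in, while the arm keeps its last pose, push and grip.
It also fails if it takes over 51 s, if anything falls off the work surface, if the arm or the gripper's body presses on something with over 40 N, if the wrist force passes 120 N, or if a joint passes its speed limit or range.

## Working session

There is one attempt and no reset: what is moved stays moved. The work goes in short steps, Python scripts to look and compute and a tool call to move; the robot and the scene stay as the last step left them, time stands still between calls to the robot, and variables do not carry over. Pictures are saved under pics/ and viewed, at most 10 in all, crops included, and the job is handed in when it is done.

Besides the shell and the picture viewer there is one more tool, called as name(argument=value, ...) on one line, values as JSON. jog_arm: Moves the arm, as the interface text tells. Its arguments: {"type":"object","properties":{"deltas":{"type":"array","items":{"type":"array","items":{"type":"array","items":{"type":"number","minimum":-1,"maximum":1}}}},"jaw":{"type":"number"},"newtons":{"type":"number"}},"required":["deltas"]}

```bash
mkdir -p pics; ls; cat > h.py <<'E'
import numpy as np,cv2
from scipy.spatial.transform import Rotation as R
from cell import ctrl,eyes,job
def snap(n,f):
    s=ctrl.state(); d=eyes.snapshot(n); cv2.imwrite('pics/'+f+'.png',d['image'][:,:,::-1])
    if 'mount' in d:
        M=np.eye(4);M[:3,:3]=R.from_quat(s['eef_rot']).as_matrix();M[:3,3]=s['tool_pos'];T=M@np.array(d['mount'])
    else:
        T=np.eye(4);a=np.array(d['attitude']);T[:3,:3]=a if a.shape==(3,3) else R.from_quat(a).as_matrix();T[:3,3]=d['xyz']
    np.savez('pics/'+f+'.npz',K=d['K'],k1=d['k1'],T=T); return d
def ray(f,u,v):
    z=np.load('pics/'+f+'.npz');K=z['K'];k=float(z['k1'])
    p=cv2.undistortPoints(np.array([[[u,v]]],float),K,np.array([k,0,0,0,0.]))[0,0]
    T=z['T'];return T[:3,3],T[:3,:3]@np.array([p[0],-p[1],-1])
def onz(f,u,v,h):
    o,d=ray(f,u,v);return o+d*(h-o[2])/d[2]
def tri(*obs):
    A=np.zeros((3,3));b=np.zeros(3);L=[]
    for f,u,v in obs:
        o,d=ray(f,u,v);d=d/np.linalg.norm(d);P=np.eye(3)-np.outer(d,d);A+=P;b+=P@o;L.append((o,P))
    x=np.linalg.solve(A,b);return x,[np.linalg.norm(P@(x-o)) for o,P in L]
def proj(f,X):
    z=np.load('pics/'+f+'.npz');T=z['T'];c=T[:3,:3].T@(np.array(X)-T[:3,3]);s=np.array([c[0],-c[1]])/-c[2]
    s=s*(1+float(z['k1'])*(s@s));return z['K'][:2,:2]@s+z['K'][:2,2]
E
python3 - <<'E'
from h import *
for n in('scene','side'):
    d=snap(n,n+'0');print(n,d['xyz'],d['k1'],d['K'])
s=ctrl.state();print(s)
E
```

```text
pics
scene [1.30052424 0.49979807 0.71744593] -0.0428468910287691 [[419.47733691   0.         324.62730162]
 [  0.         419.47733691 193.84055406]
 [  0.           0.           1.        ]]
side [ 0.02731311 -0.80404323  1.02729954] 0.029773513686680367 [[394.4189265    0.         322.16984892]
 [  0.         394.4189265  198.58148966]
 [  0.           0.           1.        ]]
{'time': 0.1, 'q': array([ 9.33210352e-01,  2.59259794e-01,  1.53594157e+00,  3.09613603e-06,
        1.34799281e+00, -2.02813304e-01]), 'qd': array([ 0.002478  ,  0.00130981, -0.00179846, -0.00102707,  0.0012036 ,
       -0.00054769]), 'tau': array([ 1.67801947e-03, -4.38216197e+01, -2.84641403e+01,  7.20629585e-02,
        3.63847485e-02, -2.72055530e-05]), 'tool_pos': array([0.2313583 , 0.49844925, 0.21791926]), 'eef_rot': array([ 2.15678478e-01,  9.76464107e-01, -7.30485415e-04, -3.28043023e-04]), 'ft_force': array([-0.10115743, -0.48640866,  0.07982033]), 'ft_torque': array([ 0.01906047,  0.04613257, -0.04421705]), 'gripper_force': 0.0, 'finger_gap': 0.09292477360598371}
```

View pics/scene0.png

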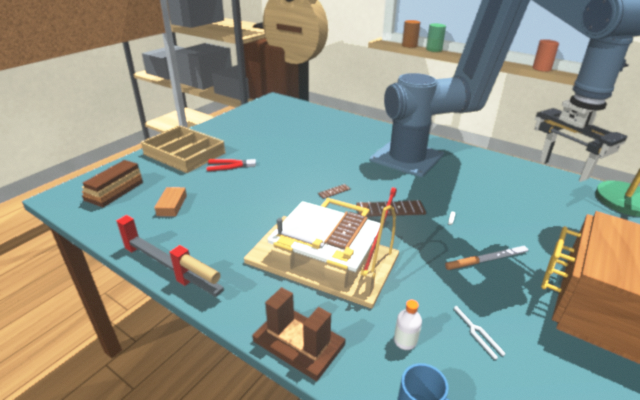

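View pics/side0.png

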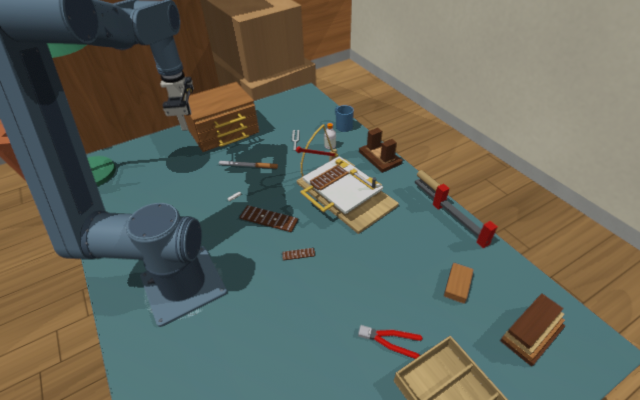

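The scene picture shows the stand at about (325,245), and the side picture shows it at (345,190). There are three fretboard-like things in the scene view: small at (335,191), large at (391,208), both on the bench, and middle-sized at (347,232) on the flap. The one on the flap is meant. Next I'll look at enlarged crops.

```bash
python3 - <<'E'
import cv2
a=cv2.imread('pics/scene0.png')[180:300,240:400];cv2.imwrite('pics/c1.png',cv2.resize(a,None,fx=5,fy=5,interpolation=cv2.INTER_CUBIC))
a=cv2.imread('pics/side0.png')[115:235,280:410];cv2.imwrite('pics/c2.png',cv2.resize(a,None,fx=5,fy=5,interpolation=cv2.INTER_CUBIC))
E
```

```text
(no output)
```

View pics/c1.png

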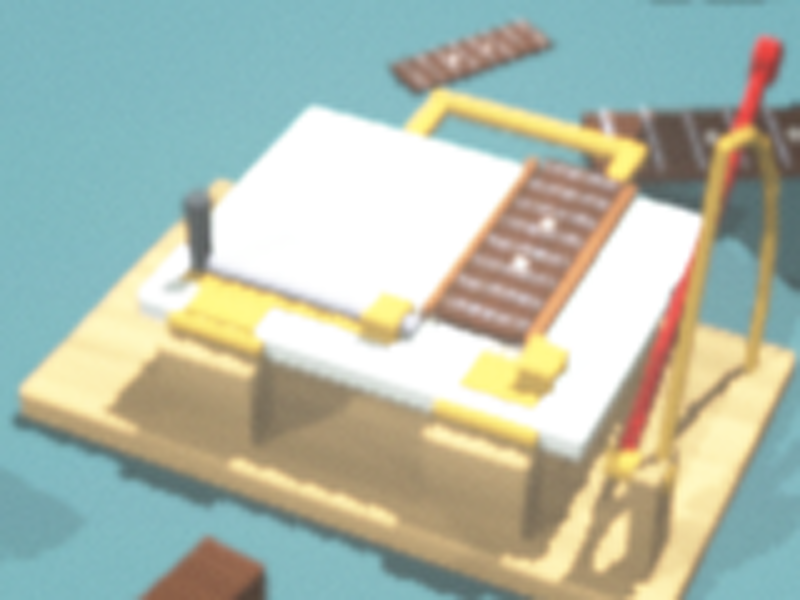

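View pics/c2.png

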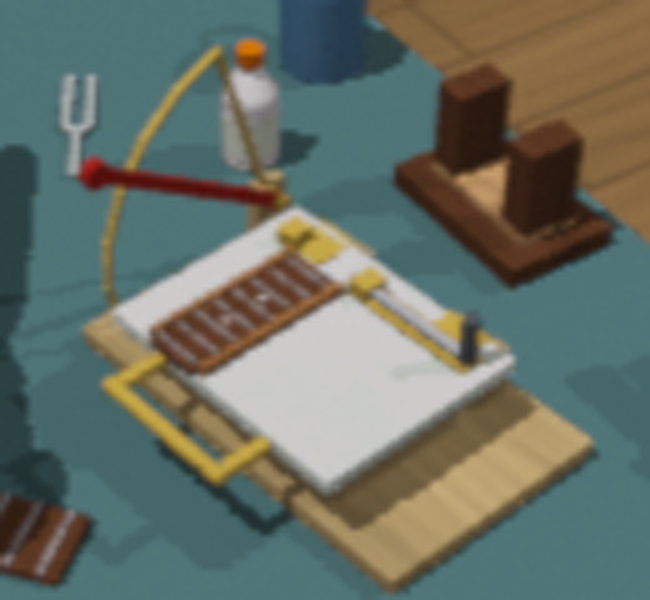

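The crops confirm the middle-sized fretboard lying between the fences on the flap. In c1 the knob top is at about (197,195), the bar runs from (440,97) to (635,152), and the disc is at (767,48). In c2 they are at (472,318), (112,383) to (220,472), and (95,173). I'll fit the stand pose to these points.

```bash
cat > fit.py <<'E'
from h import *
from scipy.optimize import least_squares
S=lambda u,v:('scene0',240+u/5,180+v/5)
D=lambda u,v:('side0',280+u/5,115+v/5)
N,F=-.08,.1
obs=[(S(197,195),'k'),(D(472,318),'k'),(S(767,48),'p'),(D(95,173),'p'),
(S(318,107),(N,-.115,.077)),(S(705,213),(N,.115,.077)),(D(330,484),(N,-.115,.077)),(D(115,308),(N,.115,.077)),
(S(440,97),(-.125,-.06,.072)),(S(635,152),(-.125,.06,.072)),(D(112,383),(-.125,.06,.072)),(D(220,472),(-.125,-.06,.072)),
(D(513,358),(F,-.115,.077)),(S(575,440),(F,.115,.077)),(S(143,297),(F,-.115,.077)),(D(292,208),(F,.115,.077))]
def W(p,l):
    c,s=np.cos(p[2]),np.sin(p[2]);return np.array([p[0]+c*l[0]-s*l[1],p[1]+s*l[0]+c*l[1],l[2]])
def loc(p,w):
    if w=='k':return (.07,-.1+p[4],.122)
    if w=='p':return (.1-.205*np.cos(p[3]),.135,.07+.205*np.sin(p[3]))
    return w
def res(p):return np.concatenate([proj(o[0],W(p,loc(p,w)))-o[1:] for o,w in obs])
E
python3 - <<'E'
from fit import *
x,_=tri(S(767,48),D(95,173));print('tip',x,_);print('knobtop',tri(S(197,195),D(472,318)))
r=least_squares(res,[.65,.1,0,.65,.005],loss='soft_l1',x_scale=[.1,.1,.1,.1,.01]);p=r.x;print(p);print(r.fun.reshape(-1,2).round(1).tolist())
np.save('p.npy',p)
for l in[(.07,-.1+p[4],.11),(.07,-.025,.11),(-.125,0,.07),(.1,0,.07)]:print(l,W(p,l).round(4))
E
```

```text
tip [0.50935096 0.17153089 0.18487207] [np.float64(0.002516467295328101), np.float64(0.0025164672953280755)]
knobtop (array([ 0.6859096 , -0.03441974,  0.11856665]), [np.float64(0.001068079953356152), np.float64(0.0010680799533561549)])
[0.60263534 0.05102533 0.15727162 0.5900027  0.00381453]
[[-0.3, -0.7], [-0.3, -1.1], [-0.8, 1.5], [-0.2, -0.7], [-2.1, -0.9], [0.8, 0.2], [-0.6, -1.0], [-1.0, -0.5], [-1.3, -0.6], [0.4, -0.7], [-0.6, -0.9], [0.2, -0.0], [0.5, -0.7], [1.0, -1.2], [-1.7, -1.4], [0.5, -1.5]]
(0.07, np.float64(-0.0961854744810716), 0.11) [ 0.6868 -0.033   0.11  ]
(0.07, -0.025, 0.11) [0.6757 0.0373 0.11  ]
(-0.125, 0, 0.07) [0.4792 0.0314 0.07  ]
(0.1, 0, 0.07) [0.7014 0.0667 0.07  ]
```

jog_arm(deltas=[[[0,0,0.044,-0.013],[0,0,0.044,-0.013],[0,0,0.044,-0.013],[0.01,-0.01,0.044,-0.013],[0.022,-0.027,0,-0.013],[0.022,-0.027,0,-0.013],[0.022,-0.027,0,-0.013],[0.022,-0.027,0,-0.013],[0.022,-0.027,0,-0.013],[0.022,-0.027,0,-0.013],[0.022,-0.027,0,-0.013],[0.022,-0.027,0,-0.013]]], jaw=1, newtons=20)

```text
time: 1.1
tool_pos: [0.3809, 0.3168, 0.3591]
eef_rot: [0.651, 0.759, -0.0, -0.0]
ft_force: [0.1, 0.5, -0.1]
finger_gap: 0.0174
gripper_force: 0.0
```

jog_arm(deltas=[[[0.026,-0.0325,0,0],[0.026,-0.0325,0,0],[0.026,-0.0325,0,0],[0.026,-0.0325,0,0],[0.026,-0.0325,0,0],[0.026,-0.0325,0,0],[0.026,-0.0325,0,0],[0.026,-0.0325,0,0],[0.026,-0.0325,0,0],[0.026,-0.0325,0,0],[0.01,-0.0325,0,0],[0,0,0,0]]])

```text
time: 2.1
tool_pos: [0.598, 0.0271, 0.3574]
eef_rot: [0.652, 0.758, -0.002, -0.0]
ft_force: [-0.4, 0.9, 0.2]
finger_gap: 0.0007
gripper_force: 0.0
```

```bash
python3 - <<'E'
from h import *
s=ctrl.state();print(s['tool_pos'],s['finger_gap'])
d=snap('wrist','w1');
p=np.load('p.npy')
from fit import W
for n,l in dict(knobtop=(.07,-.1+p[4],.122),barL=(-.125,-.062,.07),barR=(-.125,.062,.07),tip=(.1-.205*np.cos(p[3]),.135,.07+.205*np.sin(p[3])),tcp0=(.07,-.135,.1),fl=(-.08,-.115,.077),fh=(.1,-.115,.077)).items():print(n,proj('w1',W(p,l)).round(1))
E
```

```text
[0.59795765 0.02711009 0.35743046] 0.0007368977177220201
knobtop [372.8 226.2]
barL [248.1 196.2]
barR [242.6 117. ]
tip [261.  43.]
tcp0 [369.3 244.6]
fl [276.5 228.3]
fh [385.7 227.7]
```

View pics/w1.png

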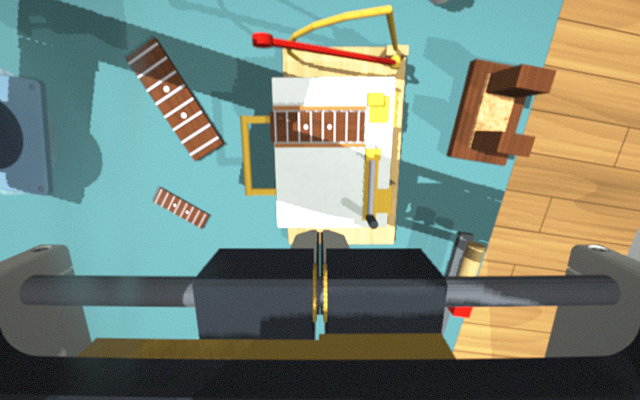

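The wrist view shows the knob top at (371,224), the bar from (243,117) to (245,193) and the disc at (262,40). All three are within 3 px of the fit. I'll go down behind the knob.

jog_arm(deltas=[[[0.024,-0.0245,0,0],[0.024,-0.0245,0,0],[0.024,-0.0245,0,0],[0.024,-0.0245,0,0],[0.024,-0.0245,-0.02,0],[0,0,-0.04,0],[0,0,-0.04,0],[0,0,-0.04,0],[0,0,-0.04,0],[0,0,-0.04,0],[0,0,-0.04,0],[0,0,0,0]]])

```text
time: 3.15
tool_pos: [0.6877, -0.0633, 0.1437]
eef_rot: [0.65, 0.76, -0.003, -0.006]
ft_force: [-1.8, 0.7, -1.3]
finger_gap: 0.0002
gripper_force: 0.0
```

jog_arm(deltas=[[[0.002,-0.008,0,0],[0,0,-0.025,0],[0,0,-0.025,0],[0,0,0,0],[0,0,0,0]]])

```text
time: 3.57
tool_pos: [0.6947, -0.0724, 0.1133]
eef_rot: [0.65, 0.76, 0.0, 0.001]
ft_force: [-0.8, 0.2, -0.2]
finger_gap: 0.0005
gripper_force: 0.0
```

jog_arm(deltas=[[[0,0,-0.016,0],[-0.0024,0.0148,0,0],[-0.0024,0.0148,0,0],[-0.0024,0.0148,0,0],[-0.0024,0.0148,0,0],[-0.0024,0.0148,0,0],[-0.0024,0.0148,0,0],[-0.0024,0.0148,0,0],[0,0,0,0],[0,0,0,0]]])

```text
time: 4.4
tool_pos: [0.6803, 0.012, 0.0989]
eef_rot: [0.649, 0.761, 0.0, -0.0]
ft_force: [-0.3, 0.1, -0.1]
finger_gap: 0.0003
gripper_force: 0.0
```

jog_arm(deltas=[[[-0.0008,0.005,0,0],[-0.0008,0.005,0,0],[-0.0004,0.0025,0,0]]])

```text
time: 4.65
tool_pos: [0.679, 0.0203, 0.0987]
eef_rot: [0.65, 0.76, -0.0, 0.0]
ft_force: [-0.7, -1.0, 0.4]
finger_gap: -0.0001
gripper_force: 0.7
```

jog_arm(deltas=[[[-0.0004,0.0025,0,0],[-0.0004,0.0025,0,0],[0,0,0,0]]])

```text
time: 4.9
tool_pos: [0.6787, 0.0229, 0.0987]
eef_rot: [0.65, 0.76, -0.001, 0.001]
ft_force: [0.3, -5.4, 0.6]
finger_gap: 0.0005
gripper_force: 2.6
```

jog_arm(deltas=[[[-0.0004,0.0025,0,0],[0,0,0,0]]])

```text
time: 5.07
tool_pos: [0.6787, 0.023, 0.0988]
eef_rot: [0.65, 0.76, -0.002, 0.002]
ft_force: [1.1, -10.3, -1.1]
finger_gap: 0.0007
gripper_force: 4.9
```

```bash
python3 - <<'E'
from h import *
snap('scene','s2');a=cv2.imread('pics/s2.png')[190:290,255:385]
cv2.imwrite('pics/c3.png',cv2.resize(a,None,fx=5,fy=5,interpolation=cv2.INTER_CUBIC))
s=ctrl.state();print(s['tool_pos'],s['ft_force'])
E
```

```text
[0.67862346 0.02302847 0.0987591 ] [ 1.12884435 -8.95922916 -1.0848695 ]
```

View pics/c3.png

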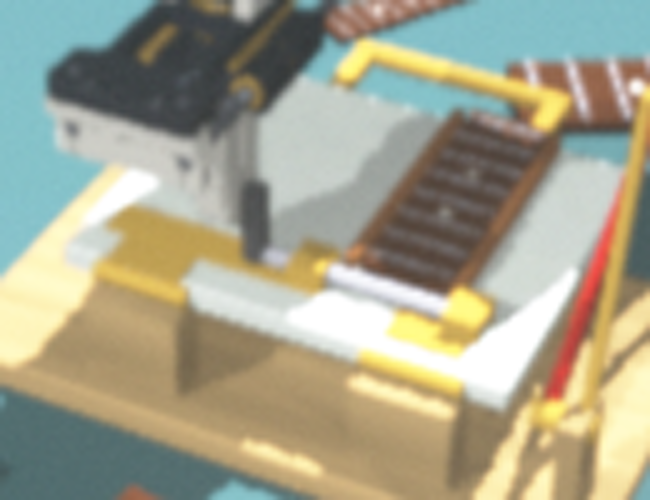

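The crop shows the knob against the gripper at (258,215) and the steel rod running into the brass keeper at (465,310). With the push force rising against a hard stop at the predicted place, the bolt is home. Next I'll back off and go above the bar.

jog_arm(deltas=[[[0.003,-0.02,0,0],[0.0015,-0.01,0,0],[0,0,0.04,0],[0,0,0.04,0],[0,0,0.04,0],[0,0,0.02,0],[-0.042,0.013,0,0],[-0.042,0.013,0,0],[-0.042,0.012,0,0],[-0.042,0.012,0,0],[-0.042,0,0,0],[-0.042,0,0,0]]], jaw=0.63)

```text
time: 6.12
tool_pos: [0.4783, 0.0429, 0.2105]
eef_rot: [0.65, 0.76, 0.0, -0.0]
ft_force: [0.6, -1.0, 0.5]
finger_gap: 0.0347
gripper_force: 0.0
```

jog_arm(deltas=[[[0,0,0,0],[0,0,0,0],[0,0,0,0]]])

```text
time: 6.37
tool_pos: [0.4811, 0.0423, 0.2113]
eef_rot: [0.65, 0.76, 0.001, 0.001]
ft_force: [-0.0, 0.0, 0.1]
finger_gap: 0.0346
gripper_force: 0.0
```

```bash
python3 - <<'E'
from h import *
from fit import W
s=ctrl.state();print(s['tool_pos'],s['finger_gap'])
snap('wrist','w2');p=np.load('p.npy')
for n,l in dict(b0=(-.125,0,.07),barL=(-.125,-.062,.07),barR=(-.125,.062,.07),tip=(.1-.205*np.cos(p[3]),.135,.07+.205*np.sin(p[3])),fl=(-.08,-.115,.077),fr=(-.08,.115,.077)).items():print(n,proj('w2',W(p,l)).round(1))
E
```

```text
[0.48105328 0.042269   0.21134701] 0.034624965255095556
b0 [315.6 201.5]
barL [315.9 253.1]
barR [315.2 144.6]
tip [401.6  34.9]
fl [353.9 296.5]
fr [360.4  90.5]
```

View pics/w2.png

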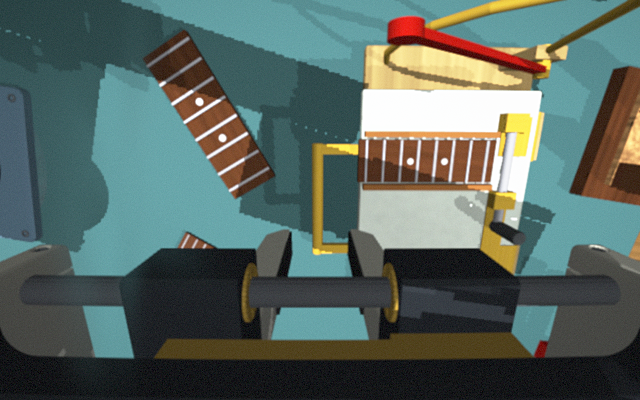

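The wrist view shows the bar at column 319 (rows 145 to 250), midway between the fingers, and the fretboard still on its seat. I'll go straight down and grip.

jog_arm(deltas=[[[0,-0.006,-0.04,0],[0,-0.004,-0.04,0],[0,0,-0.04,0],[0,0,-0.04,0],[0,0,-0.04,0],[0,0,0,0],[0,0,0,0],[0,0,0,0]]])

```text
time: 7.08
tool_pos: [0.4818, 0.0342, 0.0517]
eef_rot: [0.65, 0.76, 0.0, 0.001]
ft_force: [-0.0, 0.3, 0.1]
finger_gap: 0.0343
gripper_force: 0.0
```

jog_arm(deltas=[[[0,0,0,0],[0,0,0,0],[0,0,0,0],[0,0,0,0],[0,0,0,0],[0,0,0,0]]], jaw=1, newtons=25)

```text
time: 7.58
tool_pos: [0.4798, 0.0343, 0.0516]
eef_rot: [0.65, 0.76, -0.0, 0.0]
ft_force: [-4.0, -1.4, 6.4]
finger_gap: 0.011
gripper_force: 25.0
```

jog_arm(deltas=[[[0.0001,0,0.0084,0],[0.0008,0.0001,0.014,0],[0.0015,0.0002,0.014,0],[0.0021,0.0003,0.0139,0],[0.0028,0.0004,0.0138,0],[0.0035,0.0006,0.0136,0],[0.0042,0.0007,0.0134,0],[0.0048,0.0008,0.0132,0],[0.0055,0.0009,0.0129,0],[0.0061,0.001,0.0126,0],[0.0053,0.0008,0.0099,0],[0.0028,0.0004,0.0048,0]]])

```text
time: 8.58
tool_pos: [0.5096, 0.039, 0.1671]
eef_rot: [0.65, 0.76, -0.002, -0.001]
ft_force: [-7.2, -2.9, 0.9]
finger_gap: 0.0109
gripper_force: 25.0
```

jog_arm(deltas=[[[0,0,0,0],[0,0,0,0],[0,0,0,0]]])

```text
time: 8.83
tool_pos: [0.509, 0.0389, 0.1662]
eef_rot: [0.65, 0.76, -0.002, -0.002]
ft_force: [-7.5, -3.7, 1.1]
finger_gap: 0.0111
gripper_force: 25.0
```

```bash
python3 - <<'E'
from h import *
snap('scene','s3');a=cv2.imread('pics/s3.png')[170:290,250:410]
snap('side','d3');b=cv2.imread('pics/d3.png')[115:235,280:410]
snap('wrist','w3')
cv2.imwrite('pics/c4.png',cv2.resize(a,None,fx=5,fy=5,interpolation=cv2.INTER_CUBIC))
cv2.imwrite('pics/c5.png',cv2.resize(b,None,fx=5,fy=5,interpolation=cv2.INTER_CUBIC))
E
```

```text
(no output)
```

View pics/c5.png

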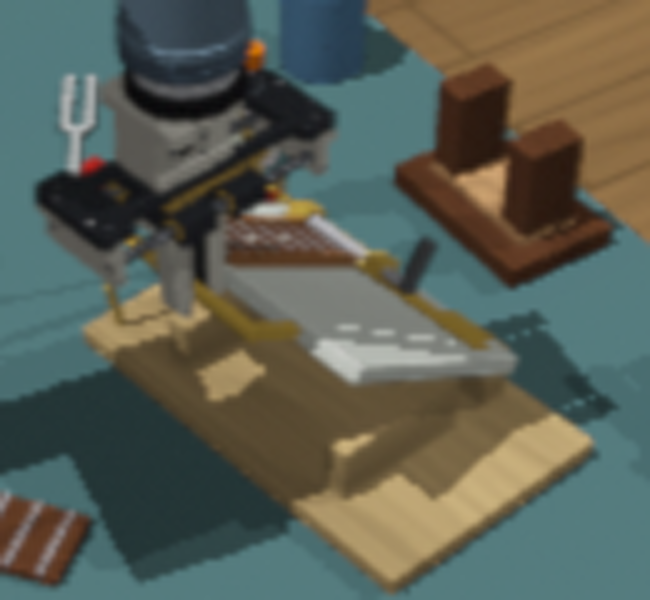

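View pics/w3.png

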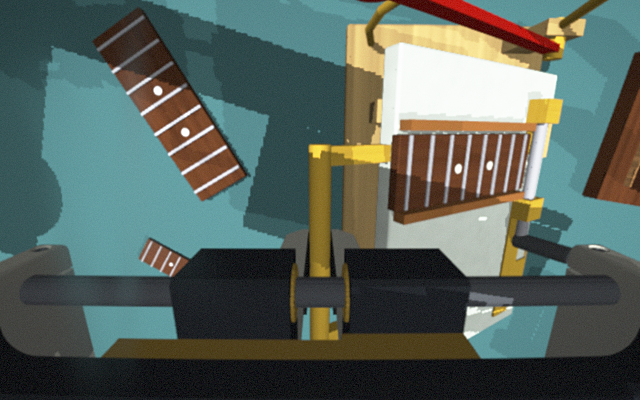

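The wrist view shows the bar held between the pads at column 319, and the fretboard resting against the bolt at (530,160). From the tool's rise the flap is at about 0.534 rad, so I'll lift to about 0.592 and check against the pointer.

jog_arm(deltas=[[[0.0018,0.0003,0.0035,0],[0.0019,0.0003,0.0035,0],[0.0019,0.0003,0.0034,0],[0.0019,0.0003,0.0034,0],[0,0,0,0],[0,0,0,0],[0,0,0,0],[0,0,0,0]]])

```text
time: 9.65
tool_pos: [0.5155, 0.0399, 0.1773]
eef_rot: [0.65, 0.76, -0.002, -0.001]
ft_force: [-4.4, -2.5, 0.8]
finger_gap: 0.011
gripper_force: 25.0
```

```bash
python3 - <<'E'
from h import *
snap('scene','s4');a=cv2.imread('pics/s4.png')[180:280,300:410]
cv2.imwrite('pics/c6.png',cv2.resize(a,None,fx=6,fy=6,interpolation=cv2.INTER_CUBIC))
s=ctrl.state();print(s['tool_pos'],s['ft_force'])
E
```

```text
[0.51552212 0.03986809 0.17730462] [-5.73694069 -3.56172163  0.25443514]
```

View pics/c6.png

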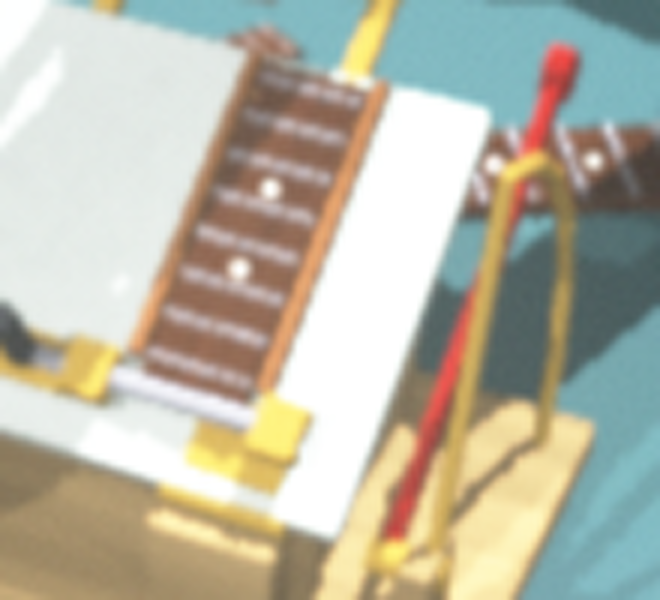

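```bash
cat > fit2.py <<'E'
from fit import *
def red(f,u,v,r=9):
    im=cv2.imread('pics/%s.png'%f).astype(float)
    y0,x0=int(v)-r,int(u)-r;c=im[y0:y0+2*r,x0:x0+2*r]
    m=np.clip((c[...,2]-1.6*np.maximum(c[...,0],c[...,1]))/60,0,1)
    return y0,x0,m
for f,u,v in(('s4',393.5,191),('side0',299,150)):
    y0,x0,m=red(f,u,v);print(f,y0,x0);print((m*9).round().astype(int))
E
python3 fit2.py
```

```text
s4 182 384
[[0 0 0 0 0 0 0 0 0 0 0 0 0 0 0 0 0 0]
 [0 0 0 0 0 0 0 0 0 0 0 0 0 0 0 0 0 0]
 [0 0 0 0 0 0 0 0 0 0 0 0 0 0 0 0 0 0]
 [0 0 0 0 0 0 0 0 0 0 0 0 0 0 0 0 0 0]
 [0 0 0 0 0 0 0 0 0 0 0 0 0 0 0 0 0 0]
 [0 0 0 0 0 0 0 0 0 0 0 0 0 0 0 0 0 0]
 [0 0 0 0 0 0 0 0 9 9 8 0 0 0 0 0 0 0]
 [0 0 0 0 0 0 0 5 9 9 9 8 0 0 0 0 0 0]
 [0 0 0 0 0 0 0 9 9 9 9 8 0 0 0 0 0 0]
 [0 0 0 0 0 0 0 9 9 9 9 4 0 0 0 0 0 0]
 [0 0 0 0 0 0 0 9 9 9 9 0 0 0 0 0 0 0]
 [0 0 0 0 0 0 0 9 9 9 6 0 0 0 0 0 0 0]
 [0 0 0 0 0 0 3 9 9 9 3 0 0 0 0 0 0 0]
 [0 0 0 0 0 0 7 9 9 8 0 0 0 0 0 0 0 0]
 [0 0 0 0 0 0 9 9 9 1 0 0 0 0 0 0 0 0]
 [0 0 0 0 0 0 9 9 5 0 0 0 0 0 0 0 0 0]
 [0 0 0 0 0 3 9 9 0 0 0 0 0 0 0 0 0 0]
 [0 0 0 0 0 8 9 9 0 0 0 0 0 0 0 0 0 0]]
side0 141 290
[[0 0 0 0 0 0 0 0 0 0 0 0 0 0 0 0 0 0]
 [0 0 0 0 0 0 0 0 0 0 0 0 0 0 0 0 0 0]
 [0 0 0 0 0 0 0 0 0 0 0 0 0 0 0 0 0 0]
 [0 0 0 0 0 0 0 0 0 0 0 0 0 0 0 0 0 0]
 [0 0 0 0 0 0 0 0 0 0 0 0 0 0 0 0 0 0]
 [0 0 0 0 0 0 0 0 0 0 0 0 0 0 0 0 0 0]
 [0 0 0 0 0 0 0 8 9 9 3 0 0 0 0 0 0 0]
 [0 0 0 0 0 0 4 9 9 9 8 2 0 0 0 0 0 0]
 [0 0 0 0 0 0 7 9 9 9 9 8 7 6 5 4 4 5]
 [0 0 0 0 0 0 9 9 9 9 9 9 9 9 9 8 9 9]
 [0 0 0 0 0 0 0 8 9 9 7 5 5 5 6 8 8 8]
 [0 0 0 0 0 0 0 0 3 2 0 0 0 0 0 1 0 0]
 [0 0 0 0 0 0 0 0 0 0 0 0 0 0 0 0 0 0]
 [0 0 0 0 0 0 0 0 0 0 0 0 0 0 0 0 0 0]
 [0 0 0 0 0 0 0 0 0 0 0 0 0 0 0 0 0 0]
 [0 0 0 0 0 0 0 0 0 0 0 0 0 0 0 0 0 0]
 [0 0 0 0 0 0 0 0 0 0 0 0 0 0 0 0 0 0]
 [0 0 0 0 0 0 0 0 0 0 0 0 0 0 0 0 0 0]]
```

```bash
python3 - <<'E'
from h import *
def mk(f,kind):
    c=cv2.imread('pics/%s.png'%f).astype(int);b,g,r=c[...,0],c[...,1],c[...,2]
    return (r>1.8*g)&(r>1.8*b)&(r>70) if kind=='r' else (r>1.5*b)&(g>1.3*b)&(r>90)
for f,(u,v),rows in(('w1',(262,40),(135,150,165,180)),('w2',(406,30),(160,180,200,220,235))):
    m=mk(f,'r')
    for y in range(v-18,v+20,2):
        x=np.where(m[y,u-25:u+40])[0]+u-25
        if len(x):print(f,'red',y,x.min(),x.max())
    y=mk(f,'y')
    for rr in rows:
        x=np.where(y[rr,225:340])[0]+225;print(f,'bar',rr,x[:14])
E
```

```text
w1 red 34 253 269
w1 red 36 252 271
w1 red 38 253 274
w1 red 40 253 293
w1 red 42 253 298
w1 red 44 254 301
w1 red 46 258 301
w1 red 48 288 301
w1 bar 135 [242 243 244 245 246 247 248 272 278 279 280 281 282 283]
w1 bar 150 [243 244 245 246 247 248 249]
w1 bar 165 [243 244 245 246 247 248 249 250]
w1 bar 180 [244 245 246 247 248 249 250 251]
w2 red 16 406 415
w2 red 18 396 422
w2 red 20 392 424
w2 red 22 389 424
w2 red 24 388 424
w2 red 26 388 424
w2 red 28 388 429
w2 red 30 388 436
w2 red 32 388 441
w2 red 34 388 445
w2 red 36 388 445
w2 red 38 388 445
w2 red 40 388 445
w2 red 42 389 445
w2 red 44 394 445
w2 red 46 429 445
w2 red 48 438 445
w2 bar 160 [225 226 227 228 229 230 231 232 233 234 235 236 312 313]
w2 bar 180 [225 226 227 228 229 230 231 232 233 234 235 236 237 238]
w2 bar 200 [313 314 315 316 317 318 319 320 321 322]
w2 bar 220 [313 314 315 316 317 318 319 320 321 322]
w2 bar 235 [313 314 315 316 317 318 319 320 321 322]
```

```bash
python3 - <<'E'
from h import *
from fit import W
p0=np.load('p.npy');a=np.linspace(0,2*np.pi,73)
def disc(f,p,th):
    cx,cz=.1-.205*np.cos(th),.07+.205*np.sin(th)
    q=np.array([proj(f,W(p,(cx+.011*np.cos(t),.135+k*.004,cz+.011*np.sin(t)))) for t in a for k in(-1,1)]);return q.min(0),q.max(0)
def barcol(f,p,row):
    A,B=[proj(f,W(p,(-.125,y,.07))) for y in(-.06,.06)];return A[0]+(row-A[1])/(B[1]-A[1])*(B[0]-A[0])
for dx in(0,):
  for f,rows,o in(('w1',(165,),(246.5,)),('w2',(210,),(317.5,))):
    off=o[0]-barcol(f,p0,rows[0]);print(f,'bar off px',off)
    for th in(.56,.58,.6,.62,.64):
        l,h=disc(f,p0,th);print(th,(l+[off,0]).round(1),(h+[off,0]).round(1))
for f in('s4','side0'):
    for th in(.56,.6,.64):l,h=disc(f,p0,th);print(f,th,l.round(1),h.round(1))
for th in(.55,.57,.59,.61,.63):
    print(th,proj('s4',W(p0,(.1-.18*np.cos(th)+.007*np.sin(th),.115,.07+.18*np.sin(th)+.007*np.cos(th)))).round(1), proj('s4',W(p0,(.1+.007*np.sin(th),.115,.07+.007*np.cos(th)))).round(1))
E
```

```text
w1 bar off px 0.5621166738978047
0.56 [248.9  37.4] [269.8  50.9]
0.58 [250.2  36.3] [271.3  50.1]
0.6 [251.6  35.3] [272.8  49.3]
0.62 [253.1  34.3] [274.5  48.4]
0.64 [254.7  33.2] [276.3  47.6]
w2 bar off px 1.8825755477920438
0.56 [378.   24.4] [414.6  48.8]
0.58 [382.5  22.4] [420.   47.5]
0.6 [387.4  20.3] [425.8  46.1]
0.62 [392.5  18.2] [431.8  44.7]
0.64 [397.8  16.1] [438.2  43.3]
s4 0.56 [389.7 187.3] [395.8 197.1]
s4 0.6 [389.4 185.8] [395.6 195.6]
s4 0.64 [389.1 184.3] [395.3 194.2]
side0 0.56 [294.9 147.1] [301.3 153.8]
side0 0.6 [295.8 145. ] [302.2 151.7]
side0 0.64 [296.8 142.8] [303.2 149.6]
0.55 [381.3 198.2] [355.4 268.1]
0.57 [381.1 197.6] [355.4 268.2]
0.59 [380.9 197. ] [355.4 268.2]
0.61 [380.8 196.4] [355.3 268.3]
0.63 [380.6 195.9] [355.3 268.4]
```

jog_arm(deltas=[[[0.0006,0.0001,0.001,0],[0.0006,0.0001,0.001,0],[0,0,0,0],[0,0,0,0],[0,0,0,0],[0,0,0,0],[0,0,0,0],[0,0,0,0],[0,0,0,0],[0,0,0,0],[0,0,0,0],[0,0,0,0]]])

```text
time: 10.7
tool_pos: [0.5165, 0.04, 0.1789]
eef_rot: [0.65, 0.76, -0.002, -0.001]
ft_force: [-4.6, -2.7, 0.3]
finger_gap: 0.0114
gripper_force: 25.0
```

```bash
python3 -c "
from cell import job
print(job.sign_off())"
```

```text
the job is handed in; nothing more can be done
None
```

I pushed the bolt home against its stop, then lifted the flap by its bar to about 0.60 rad, where I measured the red pointer (good to about 0.02 rad); the job is handed in with the gripper still holding the bar at 25 N.

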